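Hold the ring tongs at their marked gap

ROBOT

A 6-joint arm with a two-finger parallel gripper is mounted at the origin on the work surface. World frame = base frame: x ahead of the robot, y to its left, z up, the work surface at z = 0. Lengths are in m, angles in rad, forces in N, time in s.
With the tool pointing down it reaches from about 0.35 to 0.85 m from the base axis. Payload 8.1 kg.
Tool frame: the origin (TCP) lies midway between the tips of the shut fingers; the grasp point (between the pads) lies 19 mm behind it; z points along the fingers, y is the direction in which the jaws open and shut (so a half turn about z gives the same grasp; the last joint's range is limited). The gripper opens to 93 mm and grips with 3 to 60 N. Pads are 15 mm wide; open, the fingers measure 128 mm over their backs; the gripper's body (75 mm by 188 mm) begins 65 mm behind the grasp point.
Start: joints at [-1.278, 0.13, 1.488, -0, 1.523, -0.085], TCP at [0.221, -0.558, 0.219] pointing down, gripper open.
Joint ranges: [-2.96, 2.96], [-0.89, 2.26], [0.02, 2.5], [-1.34, 4.48], [0, 2.73], [-2.66, 2.66]. Speed limits (rad/s): [2.39, 2.39, 2.79, 3.14, 3.14, 3.14].

INTERFACE

Orientations are given as a rotation vector (axis times angle).
In Python, from plant import monitor, eyes, ticket gives the robot as it stands.
- The arm moves only by the tool send_rows, never from a script. Its argument "motion" is a list of rows, each a list of 2 entries, a list of its own where there are three numbers: the shift along the tool's x, y, z in m, then the turn about the tool's z in degrees. In form: [[[dx, dy, dz], twist], ...]. A call has 1 to 12 rows; each row is the pose to reach, as a shift and turn from the pose commanded when the call began, along the tool's axes at that moment; what a row does not reach only later rows make up. A row lasts 1/8 s, in which the tool goes at most 62.5 mm and 10.7 degrees, less where a joint would pass 70% of its speed; a pose out of reach is approached as far as the arm can. A call with a gripper value outside its range is refused whole. "jaw" is the finger opening in m, from 0 to 0.093, set as the call begins (left out, the last holds). The fingers move at their own pace and stop on an object; "squeeze" is the grip in N (left out, the last holds). Time passes only in rows, so rows that repeat a pose let the fingers close. It gives the time, the measured TCP pose, the force and the opening at its end, in the units of the state.
- monitor.read_state(): the state, without advancing time (a new reading comes with each control period).
- eyes.read_camera(name): name is "scene" or "top" or "wrist"; returns the picture (384x512x3 uint8, red, green, blue); there is no depth.
- eyes.camera_model(name): a dict with "mtx" (3x3 intrinsics, pixels), "k1" (the pictures are not rectified: a ray, as slopes to the right and down, at radius r is drawn at 1 + k1 r^2 times it, then the intrinsics apply), "cam_to_world" (4x4, takes a point from camera to world coordinates); the wrist camera has in their place "mount" (4x4, takes a point from camera to tool coordinates, whose origin is the TCP and whose axes are the flange's). Camera axes: x right, y down, z forward; pixel columns grow to the right and rows downward; lengths in m; the calibration is good to about 2 mm. A picture is of the moment at which its call begins: read the wrist's pose just before it. camera_model takes no time and is no camera call.
- ticket.close_job(): hands the job in, once; it reports no verdict.
The state is a dict: "t": time; "q": joint angles; "dq": joint speeds; "joint_torque": joint torques, N m; "tool_pos": TCP position; "orientation": TCP orientation; "force": force on the tool from outside, world axes, zero at the start; "wrist_torque": the same for the moment, N m; "opening": finger opening in m.
Only numpy, scipy, OpenCV 4.12 (cv2) and the standard library are available. Lean on these libraries where they do the work, as an engineer would, in place of code of your own. Each camera call takes 0.05 s, during which the arm holds its last target.

TASK

The sprung ring tongs lie in their rack under a keeper bar. Swing the keeper out all the way until it clicks home in its end detent, then take the tongs by the thumb plates, lift them level, about 10 cm clear of the rack, and squeeze them until the pointer stands midway between the two engraved lines (a tip gap of 20 mm), ready for a retaining ring to be slipped on. Hold that gap steady for at least three seconds and finish while still holding it there in the air, leaving the other things on the bench where they are.

Things in the scene. Friction and masses are not known exactly. Their poses are not given: they have to be found in the camera images.
- rack: Fixed rack: dark steel plate 290 x 160 x 12 mm, two low saddles (tops 32 mm above the bench) carrying the tongs. Origin on the bench under the middle of the thumb plates; x along the tongs, heel to tips, y to their left (keeper post side), z up. Plate spans x -145 to 145, y -65 to 95 mm. Beside the thumb plates it is bare: fingertips may go down to 15 mm above the bench.
- keeper (a joint): Hinge angle (rad), vertical axis, of the keeper: steel bar 14 mm wide, 51 to 59 mm above the bench, on a post. 0 = shut, bar along the rack's -y across the tongs; grows as it swings clockwise seen from above, towards the heel (rack -x). Friction under 1 N at the knob; near 1.4 it must be pushed over a sprung ball (about 2 N at the knob), then seats at its stop at 1.70.
- keeper_hinge (a point): Point on the keeper's vertical hinge axis, 55 mm above the bench, at rack x -55, y +50 mm.
- keeper_knob (a point): Middle of the keeper's black upright round knob (12 mm diameter, 59 to 93 mm above the bench, this point 80 mm above the bench), at the free end of the bar, 90 mm from the hinge axis.
- tongs_grip (a point): Centre of the tongs, midway between the two thumb plates when open, half-way up (in the rack 40 mm above the bench); x to the tips, y left, z up. Thumb plates: flat outer faces 28 mm long, 16 mm high (32 to 48 mm above the bench), 50 mm apart over the outsides when open, 39 mm (and parallel) at the mark. They close by the same amount as the jaw angle times 100 mm.
- jaw (a joint): Closing angle (rad) of the right strip about the heel: 0 = sprung open (tip gap 44 mm), 0.114 = tip gap 20 mm, pointer midway between the lines, 0.19 = end of travel (gap 4 mm). Squeezing force at the thumb plates about 4 N at 0, 14 N at 0.114, 21 N at the end. The tip gap shrinks 2.1 mm for each mm the plates close.
- tip_left (a point): Inner face of the left tip, half-way up; fixed to the tongs' body.
- tip_right (a point): Inner face of the right tip, half-way up; moves with the jaw. The distance between the two tip points is the tip gap.
- tongs: The whole tongs, about 160 g, balanced within 10 mm of tongs_grip; origin 8 mm below that point, same axes. Two bowed steel strips on edge, 16 mm high; heel pivot 100 mm behind, tips 110 mm ahead. A scale tongue fixed to the left strip crosses over the right one 50 to 62 mm ahead, with two engraved black lines 5.5 mm apart; a small dark pointer on the right strip stands at its front edge.
- ring_mid (a point): Bystander: dark retaining ring, 34 mm across, 5 mm thick, lying on the rack's plate near the tips.
- bearing_mid (a point): Bystander: bearing 52 mm across, 15 mm high; its centre.
- oil_mid (a point): Bystander: white bottle 48 mm across, 130 mm high; its centre.
- chuck_mid (a point): Bystander: steel drill chuck 42 mm across, 62 mm high; about its centre.
- carton_mid (a point): Bystander: small carton 90 x 45 x 30 mm; its centre.
- barstock_mid (a point): Bystander: steel bar offcut 110 x 20 x 20 mm; its centre.
- wrench_grip (a point): Bystander: wrench 180 mm long; a point on its handle.
Not all that is in view belongs to the job. What is meant by the tongs is not yellow, and is the larger of those in its own colour.

How it is judged:
On the way, in this order (a step that is already met when the one before it is completed fails the run):
1. the keeper is swung out and seated in its end detent (value of joint keeper above 1.6 rad), for 0.3 s.
2. the tongs are held level, clear of the rack, squeezed to the mark and kept there (height (world z) of tongs_grip above 0.1 m and angle between tongs's own z axis and vertical below 0.3 rad and distance between tip_left and tip_right between 0.017 and 0.023 m and contact force between the fingers and tongs above 3 N), for 2 s.
At the end, for the whole second after the job is handed in: The robot still holds the tongs in the air (centre over 100 mm above the bench, that is 60 mm above where it lay; within 17 degrees of level; fingers pressing with over 3 N; nothing touching the rack), the tip gap steady at 20 mm within 3 mm, the keeper seated in its detent (over 1.6 rad) (all of step 2 and value of joint keeper above 1.6 rad and contact force between tongs and rack below 0.05 N and velocity of joint jaw between -0.05 and 0.05 rad/s and linear speed of tongs below 0.04 m/s); the arm keeps its last pose, push and grip.
It fails at once if a bystander is moved by more than 40 mm (distance of any of ring_mid, bearing_mid, oil_mid, chuck_mid, carton_mid, barstock_mid, wrench_grip from where it was at the start of the episode above 0.04 m).
It also fails if it takes over 58 s, if anything falls off the work surface, if the arm or the gripper's body presses on something with over 40 N, if the wrist force passes 120 N, or if a joint passes its speed limit or range.

## Working session

There is one attempt and no reset: what is moved stays moved. The work goes in short steps, Python scripts to look and compute and a tool call to move; the robot and the scene stay as the last step left them, time stands still between calls to the robot, and variables do not carry over. Pictures are saved under pics/ and viewed, and the job is handed in when it is done.

Besides the shell and the picture viewer there is one more tool, called as name([rows], argument=value, ...), one row to a line, values as JSON. send_rows: Moves the arm, as the interface text tells. Its arguments: {"type":"object","properties":{"motion":{"type":"array","items":{"type":"array"}},"jaw":{"type":"number"},"squeeze":{"type":"number"}},"required":["motion"]}

```bash
ls; mkdir -p pics
cat > h.py <<'E'
import numpy as np, cv2, sys
sys.path.insert(0,'.')
from plant import monitor, eyes, ticket
from scipy.spatial.transform import Rotation as R
def T_tool(s):
    T=np.eye(4);T[:3,:3]=R.from_rotvec(s['orientation']).as_matrix();T[:3,3]=s['tool_pos'];return T
def model(name,s=None):
    m=eyes.camera_model(name);K=np.array(m['mtx'])
    T=np.array(m['cam_to_world']) if 'cam_to_world' in m else T_tool(s)@np.array(m['mount'])
    return K,m['k1'],T
def ray(M,uv):
    K,k1,T=M
    d=cv2.undistortPoints(np.array(uv,float).reshape(-1,1,2),K,np.array([k1,0,0,0.])).reshape(-1,2)
    d=np.c_[d,np.ones(len(d))]@T[:3,:3].T
    return T[:3,3],d
def onz(M,uv,z):
    o,d=ray(M,uv);return o+d*((z-o[2])/d[:,2])[:,None]
def proj(M,P):
    K,k1,T=M;P=np.atleast_2d(P)
    c=(P-T[:3,3])@T[:3,:3];x=c[:,:2]/c[:,2:];r=(x**2).sum(1,keepdims=True);x=x*(1+k1*r)
    return x@K[:2,:2].T+K[:2,2]
def shot(name,fn):
    s=monitor.read_state();im=np.array(eyes.read_camera(name));cv2.imwrite('pics/'+fn,im[:,:,::-1]);return s,im,model(name,s)
E
python3 - <<'E'
from h import *
for n in('scene','top','wrist'):
    s,im,M=shot(n,n+'0.png');print(n,M[0].round(1).tolist(),M[1],M[2].round(3).tolist())
print(s)
E
```

```text
pics
scene [[370.3, 0.0, 251.4], [0.0, 370.3, 190.6], [0.0, 0.0, 1.0]] -0.10880961426054767 [[-0.076, 0.603, -0.794, 1.31], [0.997, 0.038, -0.067, 0.087], [-0.01, -0.797, -0.604, 0.703], [0.0, 0.0, 0.0, 1.0]]
top [[371.5, 0.0, 254.5], [0.0, 371.5, 192.3], [0.0, 0.0, 1.0]] -0.018773493739801007 [[-0.024, -0.986, 0.163, 0.32], [-1.0, 0.024, 0.003, 0.014], [-0.007, -0.163, -0.987, 1.006], [0.0, 0.0, 0.0, 1.0]]
wrist [[318.2, 0.0, 252.7], [0.0, 318.2, 190.7], [0.0, 0.0, 1.0]] -0.09190508820995012 [[0.368, -0.901, -0.229, 0.286], [-0.93, -0.357, -0.089, -0.534], [-0.002, 0.246, -0.969, 0.383], [0.0, 0.0, 0.0, 1.0]]
{'t': 0.1, 'q': array([-1.27841058e+00,  1.31133592e-01,  1.48913944e+00, -1.50312586e-05,
        1.52299318e+00, -8.54006725e-02]), 'dq': array([ 1.95019441e-03, -1.99124856e-03, -2.53838966e-03, -1.00227007e-03,
       -5.23941702e-04,  3.77712441e-05]), 'joint_torque': array([ 1.33784113e-03, -5.61339855e+01, -4.93096876e+01,  7.68972980e-02,
        2.89613474e-02, -4.34585854e-05]), 'tool_pos': array([ 0.221188  , -0.5572009 ,  0.21768069]), 'orientation': array([-3.08407838e+00, -5.89591688e-01,  2.94879059e-04]), 'force': array([-0.66646188,  0.27479486,  0.25402358]), 'wrist_torque': array([-0.00747709, -0.0116538 , -0.00569485]), 'opening': 0.09282729321270224}
```

View pics/scene0.png

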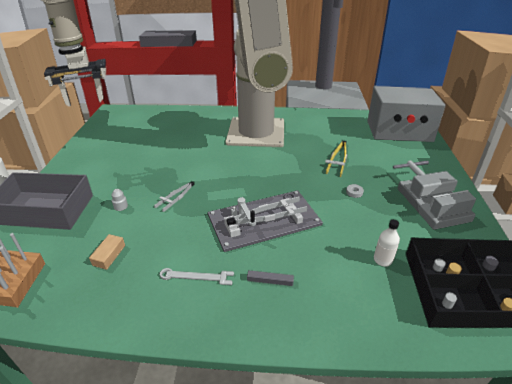

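View pics/top0.png

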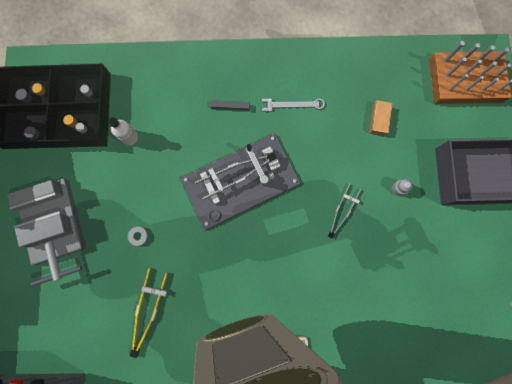

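View pics/wrist0.png

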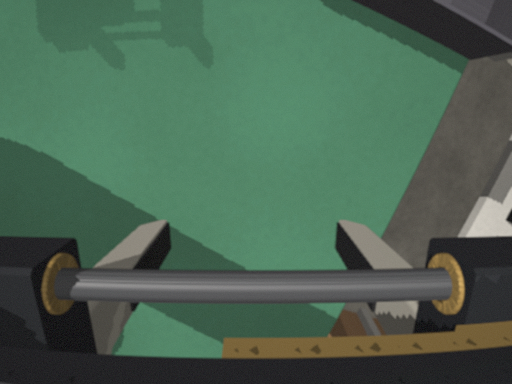

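The candidates in the top view are yellow tongs at (150,310), small grey tongs loose at (345,210), and larger grey tongs in the rack at (240,177). The rack tongs fit the description: not yellow, the larger of the grey ones, and under the keeper. I'll confirm this in an enlarged crop.

Run:
```python
import cv2
a=cv2.imread('pics/top0.png')[125:240,165:375];cv2.imwrite('pics/c1.png',cv2.resize(a,None,fx=3.8,fy=3.8,interpolation=2)[:,:800])
a=cv2.imread('pics/scene0.png')[180:255,195:335];cv2.imwrite('pics/c2.png',cv2.resize(a,None,fx=5.6,fy=5.6,interpolation=2))
```

```text
(no output)
```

View pics/c1.png

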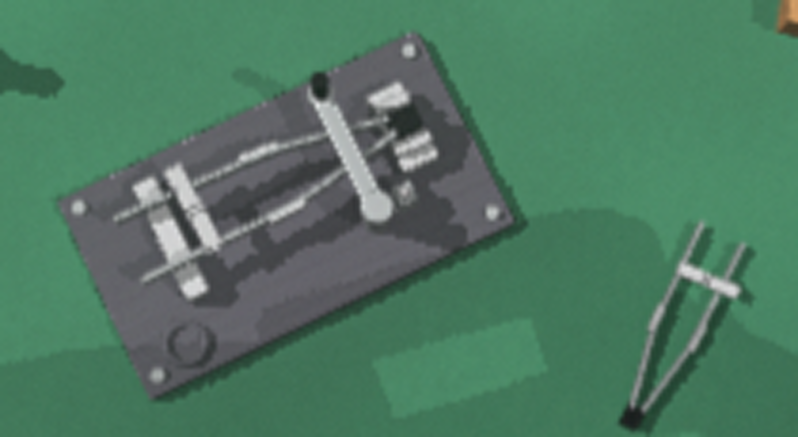

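View pics/c2.png

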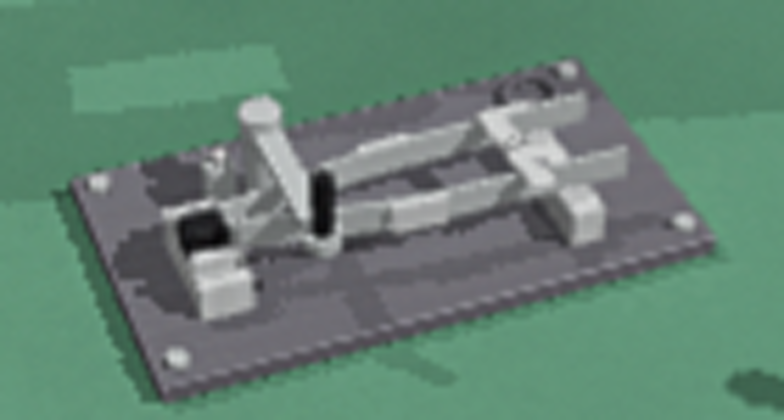

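Run:
```python
from h import *
M=model('top');im=cv2.imread('pics/top0.png')
hsv=cv2.cvtColor(im,cv2.COLOR_BGR2HSV)
m=((hsv[...,1]<90)&(hsv[...,2]<140)).astype(np.uint8)
m2=np.zeros_like(m);m2[128:232,175:305]=m[128:232,175:305]
m2=cv2.morphologyEx(m2,cv2.MORPH_CLOSE,np.ones((5,5)));m2=cv2.morphologyEx(m2,cv2.MORPH_OPEN,np.ones((5,5)))
c=max(cv2.findContours(m2,0,1)[0],key=cv2.contourArea).reshape(-1,2)
P=onz(M,c,0.012)[:,:2].astype(np.float32)
r=cv2.minAreaRect(P);print(r);b=cv2.boxPoints(r);print(b);print(proj(M,np.c_[b,[.012]*4]))
# screws / hinge / knob
def w(x,y,z):
    return onz(M,[[x/3.8+165-.4,y/3.8+125-.4]],z)[0]
for n,x,y,z in [('hinge',377,207,.06),('knobtop',320,82,.093),('sBL',157,374,.013),('sTL',78,207,.013),('sTR',409,50,.013),('sBR',492,212,.013),('ring',189,345,.015),('heel',406,120,.045),('plate1',258,154,.048),('plate2',289,207,.048),('tip1',115,217,.048),('tip2',143,279,.048)]: print(n,w(x,y,z).round(4))
```

```text
((0.5188443660736084, 0.05609230697154999), (0.1640167385339737, 0.2916259169578552), 24.744108200073242)
[[ 0.38333312  0.15419169]
 [ 0.5053979  -0.11065896]
 [ 0.65435565 -0.04200707]
 [ 0.5322908   0.22284357]]
[[204.00696807 230.83196872]
 [301.21038253 183.48644568]
 [274.21231993 131.58130798]
 [178.86795093 176.80935637]]
hinge [ 0.5105 -0.0081  0.06  ]
knobtop [0.5901 0.0284 0.093 ]
sBL [0.404  0.1489 0.013 ]
sTL [0.5253 0.2054 0.013 ]
sTR [ 0.6363 -0.0359  0.013 ]
sBR [ 0.5143 -0.0915  0.013 ]
ring [0.4237 0.126  0.015 ]
heel [ 0.5752 -0.0305  0.045 ]
plate1 [0.5526 0.0734 0.048 ]
plate2 [0.5144 0.0524 0.048 ]
tip1 [0.5104 0.173  0.048 ]
tip2 [0.4665 0.1536 0.048 ]
```

The crop confirms it: the larger grey tongs lie in the rack under the keeper, with the knob at top-view pixel (249,147) and the hinge at (264,179). The rack fit predicts the hinge at (.5106,-.0082), and I measured (.5105,-.0081). The knob is near (.591,.029). I'm moving above the knob with the jaws along the swing tangent.

send_rows([
  [[0.05,-0.036,0],-10],
  [[0.1,-0.072,0],-20],
  [[0.15,-0.108,0],-30],
  [[0.2,-0.145,0],-40],
  [[0.25,-0.18,0],-50],
  [[0.3,-0.218,0],-60],
  [[0.35,-0.254,0],-70],
  [[0.4,-0.29,0],-80],
  [[0.45,-0.327,0],-90],
  [[0.5,-0.364,0],-100],
  [[0.54,-0.393,0],-110],
  [[0.56,-0.408,0],-120],
], jaw=0.03, squeeze=10)

```text
t: 1.65
tool_pos: [0.5919, 0.0308, 0.218]
orientation: [-1.02, -2.971, -0.0]
force: [-0.0, -0.9, -0.5]
opening: 0.0305
```

```bash
cat > go.py <<'E'
from h import *
def go(target,yaw,s=None):
    "shift in tool axes & twist deg to bring TCP to target with tool-y yaw"
    s=s or monitor.read_state();T=T_tool(s);d=T[:3,:3].T@(np.array(target)-T[:3,3])
    y=T[:3,1];cur=np.degrees(np.arctan2(y[1],y[0]));tw=(cur-yaw+180)%360-180
    print('t',s['t'],'pos',s['tool_pos'].round(4),'yaw',cur.round(2),'q6',s['q'][5].round(3),'tilt',np.degrees(np.arccos(-T[2,2])).round(2),'F',s['force'].round(2),'open',round(s['opening'],4));print('shift',d.round(4),'twist',tw.round(2))
E
python3 -c "
from go import *
go([.5914,.0291,.2],114.7)"
```

```text
t 1.65 pos [0.5919 0.0308 0.218 ] yaw 52.11 q6 -0.944 tilt 0.05 F [-0.05 -0.85 -0.48] open 0.0305
shift [-0.0006 -0.0016  0.018 ] twist -62.59
```

send_rows([
  [[0,-0.001,0.003],-10],
  [[0,-0.001,0.006],-20],
  [[0,-0.001,0.01],-30],
  [[0,-0.001,0.014],-40],
  [[0,-0.001,0.018],-50],
  [[-0.0005,-0.0015,0.02],-60],
  [[-0.0005,-0.0015,0.02],-62.6],
  [[-0.0005,-0.0015,0.02],-62.6],
])

```text
t: 2.65
tool_pos: [0.5906, 0.0266, 0.1983]
orientation: [0.659, -3.071, -0.0]
force: [-0.0, -0.6, 0.1]
opening: 0.0302
```

```bash
python3 -c "
from go import *
go([.5914,.0291,.066],114.7)
s,im,M=shot('wrist','w1.png')
print(proj(M,[[.5914,.0291,.093],[.5914,.0291,.059],[.5106,-.0082,.06]]))"
```

```text
t 2.65 pos [0.5906 0.0266 0.1983] yaw 114.22 q6 -2.035 tilt 0.04 F [-0.03 -0.6   0.12] open 0.0302
shift [-0.0018  0.0019  0.1323] twist -0.48
[[257.07351332 190.65208119]
 [256.60146143 182.07766082]
 [255.83125506  87.75320692]]
```

View pics/w1.png

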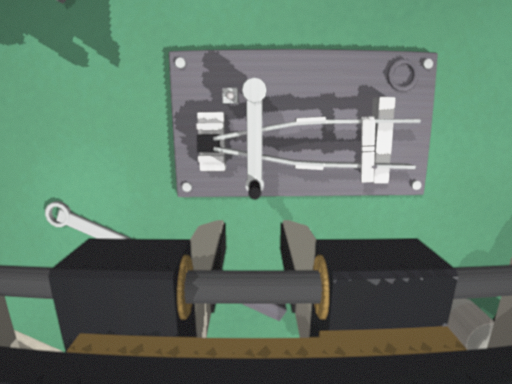

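```bash
python3 -c "
from go import *
s=monitor.read_state();M=model('wrist',s)
a=onz(M,[[180,62],[428,63],[187,187],[417,185]],.013);print(a.round(4),a.mean(0))
for i,j in((0,1),(2,3)): d=a[j]-a[i];print(np.degrees(np.arctan2(d[1],d[0])),np.linalg.norm(d))
print(onz(M,[[254.5,90]],.06),onz(M,[[254.5,188]],.093))
im=cv2.imread('pics/w1.png')[40:210,160:450];cv2.imwrite('pics/w1c.png',cv2.resize(im,None,fx=2.7,fy=2.7,interpolation=2))
"
```

```text
[[ 0.5157 -0.0927  0.013 ]
 [ 0.4051  0.1483  0.013 ]
 [ 0.6384 -0.036   0.013 ]
 [ 0.5276  0.2054  0.013 ]] [0.52168853 0.05624611 0.013     ]
114.65571208582168 0.26513737655275793
114.65615272320775 0.2656217318080136
[[ 0.51301718 -0.008439    0.06      ]] [[0.59027325 0.02606253 0.093     ]]
```

View pics/w1c.png

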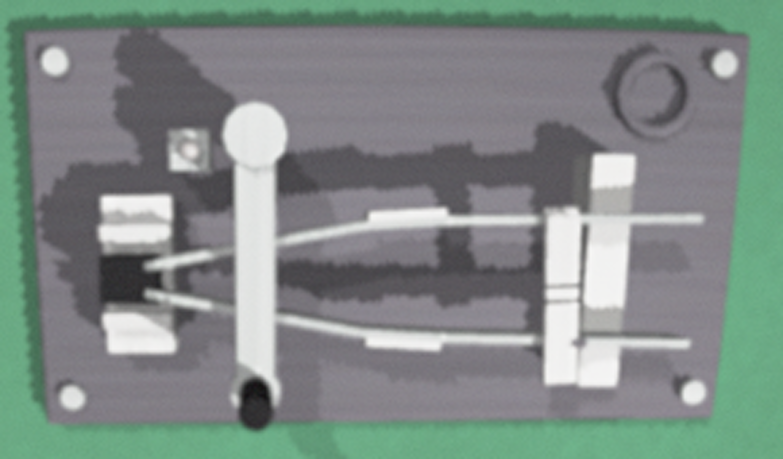

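The wrist view agrees with the top view to about 2 mm (yaw 114.66°, hinge and knob where predicted). I'm lowering the jaws around the knob.

send_rows([
  [[-0.001,0.002,0.03],0],
  [[-0.001,0.002,0.06],0],
  [[-0.001,0.002,0.09],0],
  [[-0.001,0.002,0.115],0],
  [[-0.001,0.002,0.13],0],
  [[-0.001,0.002,0.132],0],
  [[-0.001,0.002,0.132],0],
])

```text
t: 3.58
tool_pos: [0.5916, 0.0289, 0.0676]
orientation: [-0.659, 3.07, -0.0]
force: [0.4, -0.1, -0.2]
opening: 0.0303
```

Run:
```python
from go import *
go([.5914,.0291,.066],114.7)
s=monitor.read_state();T=T_tool(s)
H=np.array([.5115,-.0083,.066])
for a in np.r_[np.arange(10,111,10)]:
    lead=.009  # finger centre ahead... cage: trailing pad contacts knob
    an=np.radians(24.67-a);r=np.array([np.cos(an),np.sin(an),0]);t=np.array([np.sin(an),-np.cos(an),0])
    P=H+.09*r
    d=T[:3,:3].T@(P-T[:3,3]);print(a,d.round(4))
```

```text
t 3.575 pos [0.5916 0.0289 0.0676] yaw 114.23 q6 -2.032 tilt 0.07 F [ 0.36 -0.06 -0.22] open 0.0303
shift [0.0001 0.0003 0.0016] twist -0.47
10 [-0.0005 -0.016   0.0016]
20 [ 0.0035 -0.0312  0.0016]
30 [ 0.01   -0.0454  0.0016]
40 [ 0.0189 -0.0583  0.0016]
50 [ 0.0299 -0.0695  0.0016]
60 [ 0.0427 -0.0786  0.0016]
70 [ 0.0568 -0.0854  0.0016]
80 [ 0.072  -0.0895  0.0015]
90 [ 0.0876 -0.091   0.0015]
100 [ 0.1032 -0.0898  0.0015]
110 [ 0.1184 -0.0858  0.0015]
```

send_rows([
  [[0,0,0.001],0],
  [[0,0,0.001],0],
  [[-0.0005,-0.008,0.001],5],
  [[-0.0005,-0.016,0.001],10],
  [[0.001,-0.0236,0.001],15],
  [[0.0035,-0.0312,0.001],20],
  [[0.0065,-0.0384,0.001],25],
  [[0.01,-0.0454,0.001],30],
  [[0.0142,-0.052,0.001],35],
  [[0.0189,-0.0583,0.001],40],
  [[0.0242,-0.0641,0.001],45],
  [[0.0299,-0.0695,0.001],50],
], jaw=0.018)

```text
t: 5.08
tool_pos: [0.5924, -0.047, 0.0661]
orientation: [0.704, 3.061, 0.0]
force: [-0.2, 0.8, 0.5]
opening: 0.018
```

Run:
```python
from go import *
go([.5114,-.01,.066],64)
s,im,M=shot('top','t2.png')
a=im[110:250,165:375,::-1];cv2.imwrite('pics/t2c.png',cv2.resize(a,None,fx=3.5,fy=3.5,interpolation=2))
s=monitor.read_state();T=T_tool(s)
H=np.array([.5115,-.0083,.066])
for a in np.r_[np.arange(50,111,5)]:
    an=np.radians(24.67-a);r=np.array([np.cos(an),np.sin(an),0])
    P=H+.09*r
    d=T[:3,:3].T@(P-T[:3,3]);print(a,d.round(4))
```

```text
t 5.075 pos [ 0.5924 -0.047   0.0661] yaw 64.08 q6 -1.284 tilt 0.04 F [-0.19  0.84  0.49] open 0.018
shift [ 0.089  -0.0021  0.    ] twist 0.08
50 [-0.0002  0.0012  0.    ]
55 [-0.     -0.0066  0.    ]
60 [ 0.0009 -0.0144  0.    ]
65 [ 0.0025 -0.0221  0.0001]
70 [ 0.0047 -0.0296  0.0001]
75 [ 0.0076 -0.0369  0.0001]
80 [ 0.0111 -0.0439  0.0001]
85 [ 0.0153 -0.0506  0.0001]
90 [ 0.02   -0.0569  0.    ]
95 [ 0.0252 -0.0628  0.    ]
100 [ 0.0309 -0.0682  0.    ]
105 [ 0.037 -0.073  0.   ]
110 [ 0.0436 -0.0774  0.    ]
```

View pics/t2c.png

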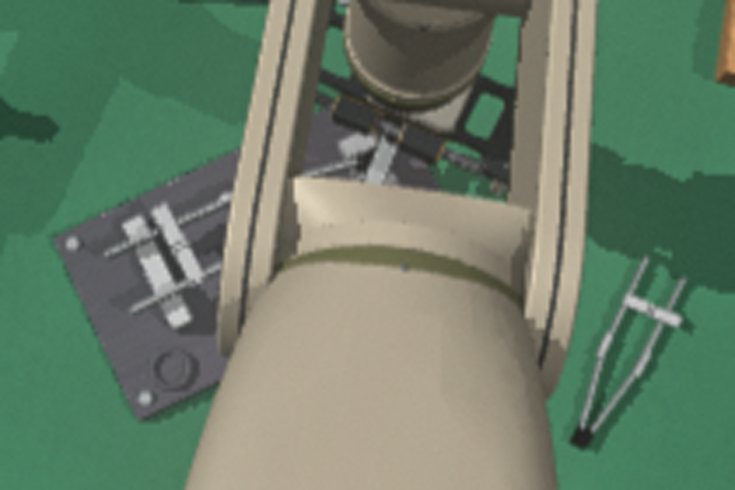

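The bar has followed the jaws, visible at (380,155) in the crop. I'll continue over the detent to the stop.

send_rows([
  [[0,-0.0066,0],5],
  [[0.001,-0.0144,0],10],
  [[0.0025,-0.022,0],15],
  [[0.005,-0.0296,0],20],
  [[0.0076,-0.037,0],25],
  [[0.011,-0.044,0],30],
  [[0.0153,-0.0506,0],35],
  [[0.02,-0.057,0],39],
  [[0.025,-0.063,0],39],
  [[0.031,-0.068,0],39],
  [[0.033,-0.07,0],39],
  [[0.033,-0.07,0],39],
])

```text
t: 6.62
tool_pos: [0.5344, -0.0948, 0.0662]
orientation: [1.678, 2.651, 0.006]
force: [12.8, 2.3, -8.5]
opening: 0.0178
```

Run:
```python
from go import *
go([.5114,-.01,.066],24.66)
s,im,M=shot('wrist','w3.png')
s,im,M=shot('scene','s3.png')
a=im[180:255,195:335,::-1];cv2.imwrite('pics/s3c.png',cv2.resize(a,None,fx=5.6,fy=5.6,interpolation=2))
p=np.array(s['tool_pos'])[:2]-[.5115,-.0083];print(24.67-np.degrees(np.arctan2(p[1],p[0])),np.linalg.norm(p))
```

```text
t 6.625 pos [ 0.5344 -0.0948  0.0662] yaw 25.33 q6 -0.715 tilt 0.34 F [12.82  2.35 -8.47] open 0.0178
shift [0.0865 0.0155 0.0001] twist 0.67
99.8356140389842 0.08946483462361039
```

View pics/w3.png

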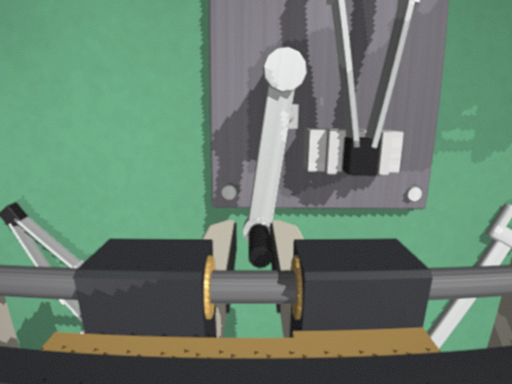

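View pics/s3c.png

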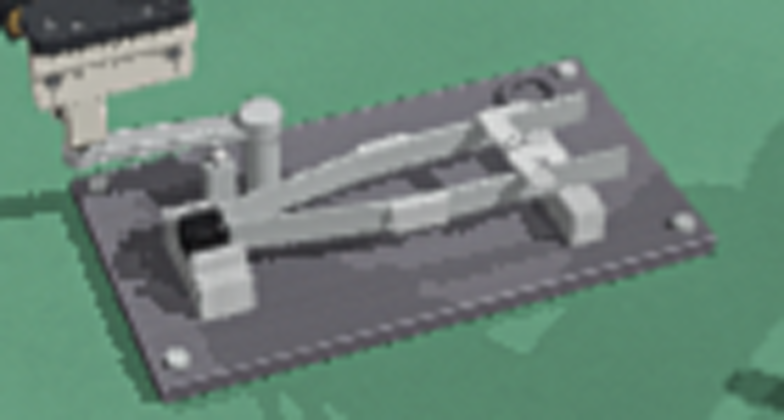

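It pressed the stop at 13 N, at about 97–100°. I'm relaxing, opening a little, lifting, then checking.

send_rows([
  [[-0.001,0.004,0],0],
  [[-0.001,0.005,0],0],
  [[-0.001,0.005,0],0],
  [[-0.001,0.005,-0.02],0],
  [[-0.001,0.005,-0.05],0],
  [[-0.001,0.005,-0.08],0],
  [[-0.001,0.005,-0.11],0],
  [[-0.001,0.005,-0.13],0],
  [[-0.001,0.005,-0.13],0],
], jaw=0.035)

```text
t: 7.85
tool_pos: [0.538, -0.0946, 0.1973]
orientation: [1.681, 2.651, 0.001]
force: [0.9, 0.0, -0.1]
opening: 0.035
```

Run:
```python
from go import *
go([.534,.0628,.2],24.66)
s,im,M=shot('wrist','w4.png')
```

```text
t 7.85 pos [ 0.538  -0.0946  0.1973] yaw 25.25 q6 -0.709 tilt 0.18 F [ 0.87  0.01 -0.1 ] open 0.035
shift [ 0.1441  0.0635 -0.0028] twist 0.59
```

View pics/w4.png

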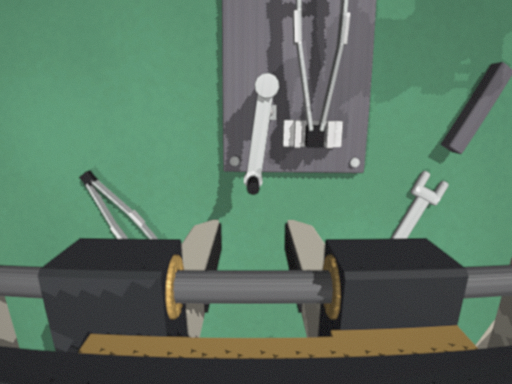

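Run:
```python
from go import *
M=model('wrist',monitor.read_state())
im=cv2.imread('pics/w4.png');cv2.imwrite('pics/w4c.png',cv2.resize(im[0:200,210:390],None,fx=3,fy=3,interpolation=2))
h=onz(M,[[266.5,85.5]],.06)[0];k=onz(M,[[253,185]],.093)[0];d=k-h
print(h,k,np.linalg.norm(d[:2]),24.67-np.degrees(np.arctan2(d[1],d[0])))
g=np.array([.5115,-.0083]);print([proj(M,np.r_[g+.09*np.array([np.cos(a),np.sin(a)]),.093]).round(1).tolist() for a in np.radians(24.67-np.degrees([1.4,1.6,1.7]))])
```

```text
[ 0.51202653 -0.00887281  0.06      ] [ 0.53708385 -0.09110778  0.093     ] 0.08596778082134282 97.72381421422372
[[[283.6, 188.4]], [[263.0, 189.6]], [[252.6, 188.7]]]
```

View pics/w4c.png

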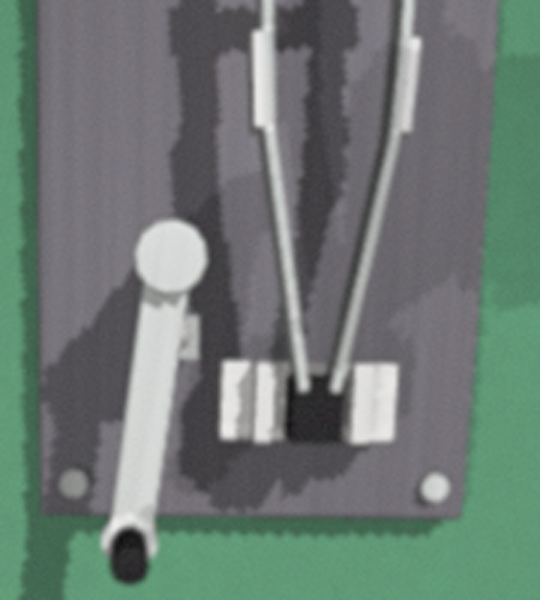

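The keeper measures 97.7° = 1.705 rad, so it is seated. Next I move near the tongs and look at the plates.

send_rows([
  [[0.01,0.015,0],0],
  [[0.02,0.03,0],0.3],
  [[0.035,0.045,0.01],0.6],
  [[0.05,0.06,0.02],0.6],
  [[0.06,0.0635,0.03],0.6],
  [[0.06,0.0635,0.03],0.6],
  [[0.06,0.0635,0.03],0.6],
], jaw=0.085)

```text
t: 8.78
tool_pos: [0.5688, -0.0132, 0.1658]
orientation: [1.696, 2.644, -0.0]
force: [0.2, 0.0, -0.7]
opening: 0.085
```

Run:
```python
from go import *
go([.534,.0626,.2],24.66)
s,im,M=shot('wrist','w5.png')
print(proj(M,[[.534,.0626,.048],[.534+.025*.9088,.0626+.025*.4172,.048],[.534-.025*.9088,.0626-.025*.4172,.048]]))
cv2.imwrite('pics/w5c.png',cv2.resize(im[60:240,150:370,::-1],None,fx=3.2,fy=3.2,interpolation=2))
```

```text
t 8.775 pos [ 0.5688 -0.0132  0.1658] yaw 24.64 q6 -0.543 tilt 0.02 F [ 0.16  0.03 -0.68] open 0.085
shift [ 0.0834 -0.     -0.0342] twist -0.02
[[251.37067861  89.54181841]
 [280.55076994  89.58082991]
 [222.19221101  89.66398366]]
```

View pics/w5c.png

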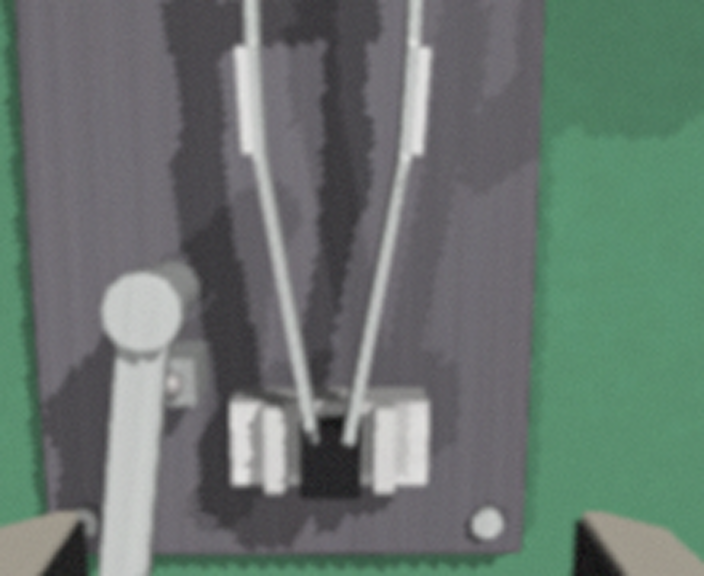

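Plate edges are at wrist pixels (224,92) and (283,92). The midpoint is about 2 px off the prediction, which is within calibration. I'll blend the two and go down over the plates.

send_rows([
  [[0.03,0.0005,0],0],
  [[0.06,0.001,0],0],
  [[0.08,0.0015,0],0],
  [[0.082,0.0015,0.02],0],
  [[0.082,0.0015,0.05],0],
  [[0.082,0.0015,0.08],0],
  [[0.082,0.0015,0.11],0],
  [[0.082,0.0015,0.13],0],
  [[0.082,0.0015,0.14],0],
  [[0.082,0.0015,0.144],0],
  [[0.082,0.0015,0.144],0],
])

```text
t: 10.2
tool_pos: [0.5364, 0.062, 0.0219]
orientation: [1.696, 2.644, 0.0]
force: [-0.5, 0.0, -0.0]
opening: 0.0851
```

Run:
```python
from go import *
go([.5355,.0618,.021],24.66)
s,im,M=shot('wrist','w6.png')
s,im,M=shot('scene','s6.png')
cv2.imwrite('pics/s6c.png',cv2.resize(im[160:265,175:355,::-1],None,fx=4.2,fy=4.2,interpolation=2))
```

```text
t 10.2 pos [0.5364 0.062  0.0219] yaw 24.64 q6 -0.41 tilt 0.03 F [-0.48  0.03 -0.02] open 0.0851
shift [ 0.0001 -0.0009  0.0009] twist -0.02
```

View pics/w6.png

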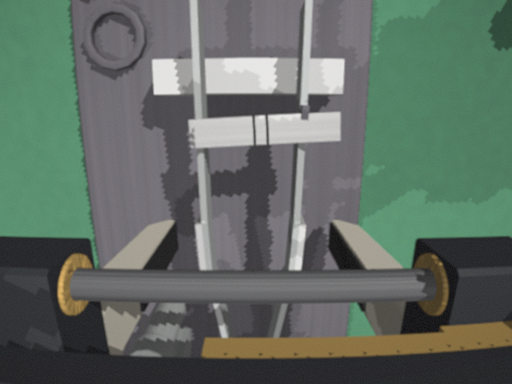

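View pics/s6c.png

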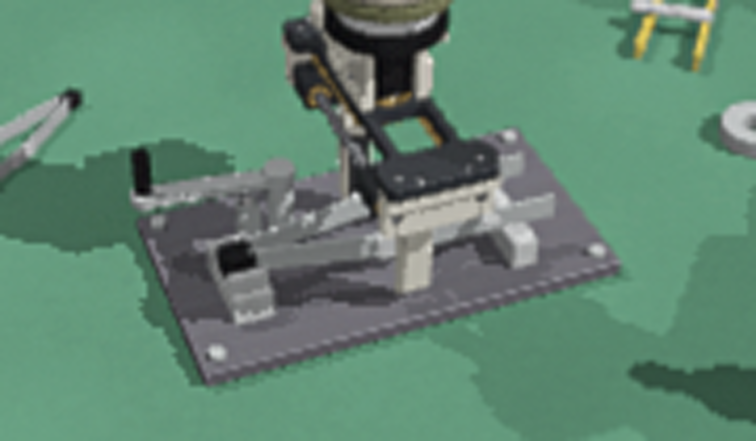

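The fingers straddle the plates. The scale lines (254/266,130) and the pointer (305,112) are in the wrist view. I'm closing lightly first.

send_rows([
  [[0,0,0],0],
  [[0,0,0],0],
  [[0,0,0],0],
  [[0,0,0],0],
  [[0,0,0],0],
  [[0,0,0],0],
  [[0,0,0],0],
  [[0,0,0],0],
], jaw=0.045, squeeze=25)

```text
t: 11.3
tool_pos: [0.536, 0.0623, 0.0217]
orientation: [-1.696, -2.644, -0.0]
force: [-2.9, 0.2, 2.7]
opening: 0.0452
```

Run:
```python
from go import *
go([.5355,.0618,.021],24.66)
s,im,M=shot('wrist','w7.png')
```

```text
t 11.3 pos [0.536  0.0623 0.0217] yaw 24.65 q6 -0.41 tilt 0.01 F [-2.89  0.23  2.73] open 0.0452
shift [-0.0002 -0.0006  0.0007] twist -0.01
```

View pics/w7.png

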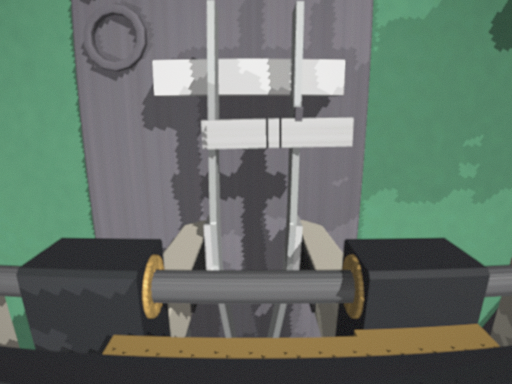

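send_rows([
  [[0,0,-0.003],0],
  [[0,0,-0.01],0],
  [[0,0,-0.02],0],
  [[0,0,-0.032],0],
  [[0,0,-0.045],0],
  [[0,0,-0.058],0],
  [[0,0,-0.07],0],
  [[0,0,-0.082],0],
  [[0,0,-0.092],0],
  [[0,0,-0.1],0],
  [[0,0,-0.103],0],
  [[0,0,-0.103],0],
])

```text
t: 12.85
tool_pos: [0.536, 0.0622, 0.1246]
orientation: [1.696, 2.644, 0.0]
force: [-0.3, 0.1, -1.1]
opening: 0.0453
```

send_rows([
  [[0,0,0],0],
  [[0,0,0],0],
  [[0,0,0],0],
  [[0,0,0],0],
  [[0,0,0],0],
  [[0,0,0],0],
], jaw=0.039, squeeze=30)

```text
t: 13.6
tool_pos: [0.536, 0.0622, 0.1246]
orientation: [1.696, 2.644, 0.0]
force: [-0.4, -0.6, -2.3]
opening: 0.0394
```

Run:
```python
from go import *
go([.5355,.0618,.021],24.66)
s,im,M=shot('wrist','w8.png')
cv2.imwrite('pics/w8c.png',cv2.resize(im[60:300,160:360,::-1],None,fx=2.5,fy=2.5,interpolation=2)); 
cv2.imwrite('pics/w8d.png',cv2.resize(im[90:160,190:330,::-1],None,fx=5.6,fy=5.6,interpolation=2)); 
s,im,M=shot('scene','s8.png')
cv2.imwrite('pics/s8c.png',cv2.resize(im[120:260,160:360,::-1],None,fx=4,fy=4,interpolation=2))
```

```text
t 13.6 pos [0.536  0.0622 0.1246] yaw 24.65 q6 -0.41 tilt 0.0 F [-0.4  -0.62 -2.35] open 0.0394
shift [-0.0002 -0.0007  0.1036] twist -0.01
```

View pics/w8.png

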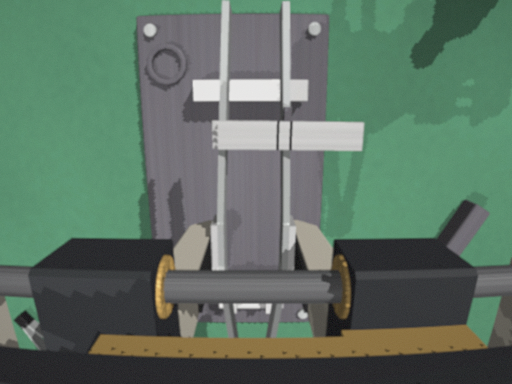

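View pics/w8d.png

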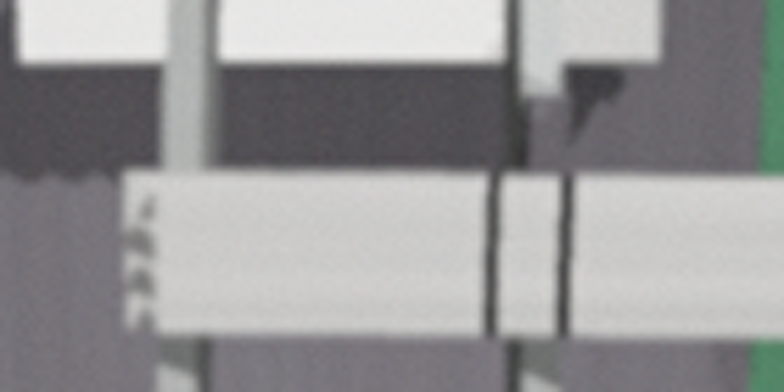

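View pics/s8c.png

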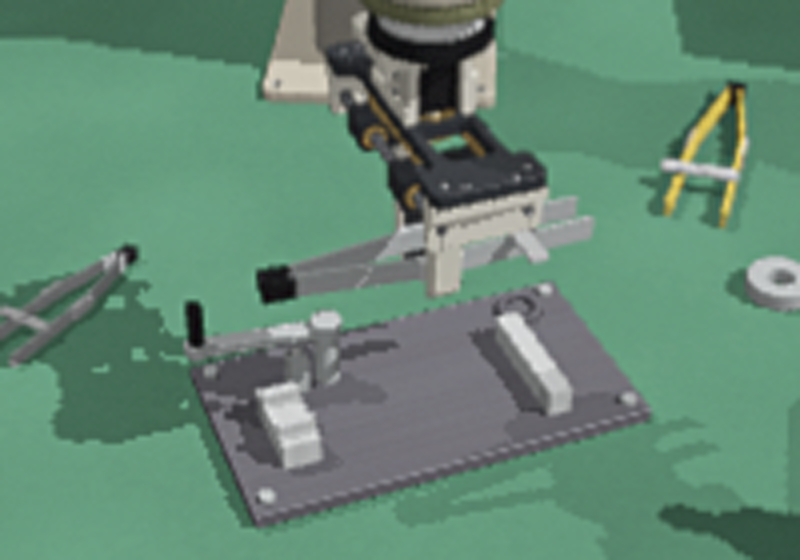

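Run:
```python
from go import *
im=cv2.imread('pics/w8.png')
cv2.imwrite('pics/w8e.png',cv2.resize(im[0:60,205:305],None,fx=8,fy=8,interpolation=2)); 
a=cv2.resize(im[95:160,255:315],None,fx=9,fy=9,interpolation=2)
cv2.imwrite('pics/w8f.png',cv2.convertScaleAbs(a,alpha=1.3,beta=20));
```

```text
(no output)
```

View pics/w8e.png

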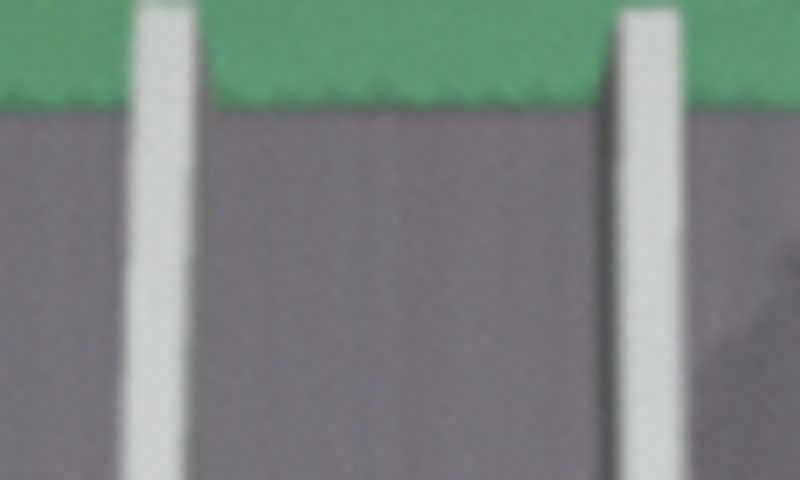

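View pics/w8f.png

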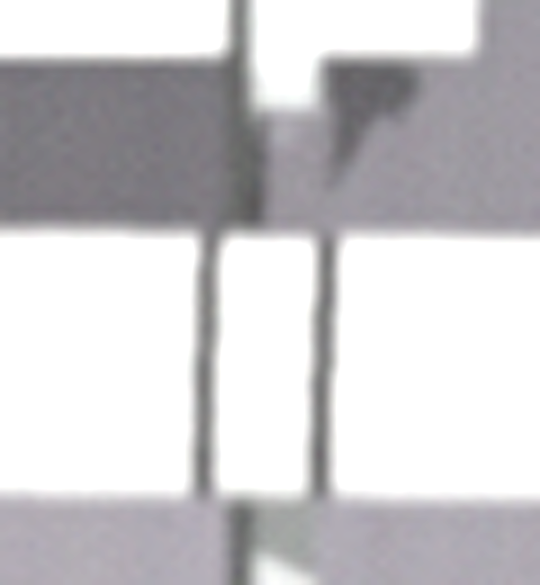

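Run:
```python
from go import *
s=monitor.read_state();M=model('wrist',s)
for z in(.149,.151,.153):
    p=onz(M,[[229.7,1.5],[282.2,2]],z);q=onz(M,[[278.1,130],[291.1,130]],z+.003)
    print(z,np.linalg.norm(p[0]-p[1]),np.linalg.norm(q[0]-q[1]),p.round(3).tolist())
G=s['tool_pos']; print(np.linalg.norm(p[:,:2].mean(0)-G[:2]))
```

```text
0.149 0.02147779128192178 0.0055729429098123106 [[0.482, 0.159, 0.149], [0.502, 0.168, 0.149]]
0.151 0.021172646854291526 0.005492041557009455 [[0.483, 0.158, 0.151], [0.502, 0.167, 0.151]]
0.153 0.020867502426661372 0.005411140204206687 [[0.483, 0.158, 0.153], [0.502, 0.166, 0.153]]
0.10888680464774288
```

The tip gap measures about 21.2 mm and the pointer stands slightly to the open side. I'm closing 0.5 mm more and holding.

send_rows([
  [[0,0,0],0],
  [[0,0,0],0],
  [[0,0,0],0],
  [[0,0,0],0],
  [[0,0,0],0],
  [[0,0,0],0],
  [[0,0,0],0],
  [[0,0,0],0],
  [[0,0,0],0],
  [[0,0,0],0],
  [[0,0,0],0],
  [[0,0,0],0],
], jaw=0.0384)

```text
t: 15.2
tool_pos: [0.536, 0.0622, 0.1246]
orientation: [-1.696, -2.644, 0.0]
force: [0.0, 0.0, -2.2]
opening: 0.0391
```

Run:
```python
from go import *
go([.5355,.0618,.021],24.66)
s,im,M=shot('wrist','w9.png');im=im[:,:,::-1]
cv2.imwrite('pics/w9e.png',cv2.resize(im[0:60,205:305],None,fx=8,fy=8,interpolation=2)); 
a=cv2.resize(im[95:160,255:315],None,fx=9,fy=9,interpolation=2)
cv2.imwrite('pics/w9f.png',cv2.convertScaleAbs(a,alpha=1.6,beta=-30));
```

```text
t 15.2 pos [0.536  0.0622 0.1246] yaw 24.65 q6 -0.41 tilt 0.0 F [ 0.    0.03 -2.18] open 0.0391
shift [-0.0002 -0.0006  0.1036] twist -0.01
```

View pics/w9e.png

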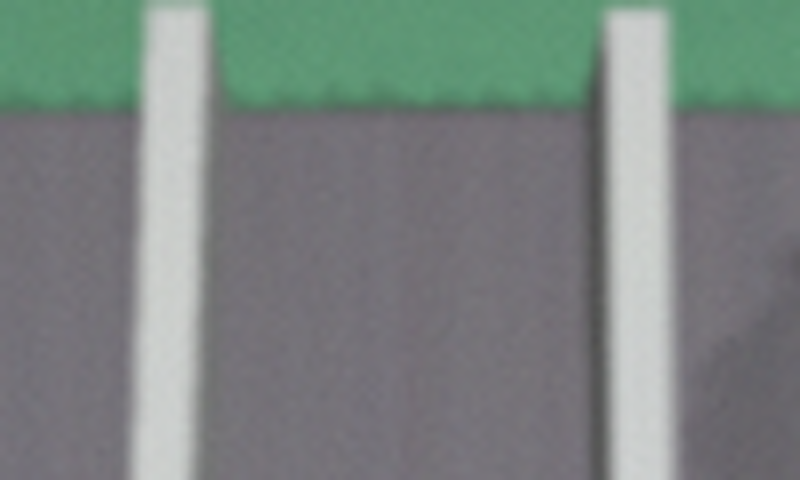

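View pics/w9f.png

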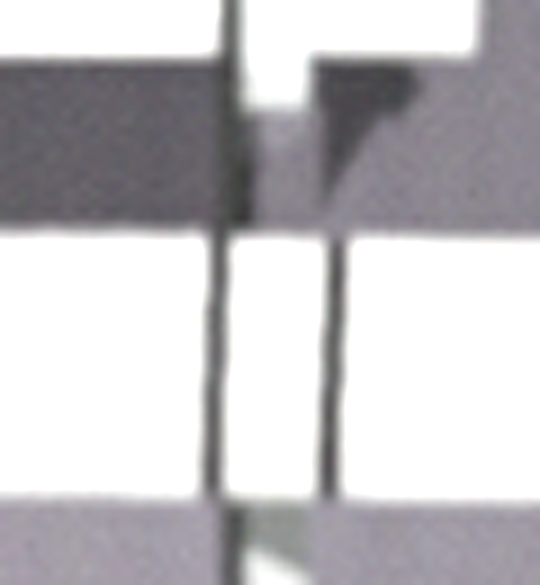

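The tip gap is now about 19.9 mm, and the pointer (282) stands within 4 crop px (about 0.2 mm) of mid-lines (278). I'm holding for 3 s or more.

send_rows([
  [[0,0,0],0],
  [[0,0,0],0],
  [[0,0,0],0],
  [[0,0,0],0],
  [[0,0,0],0],
  [[0,0,0],0],
  [[0,0,0],0],
  [[0,0,0],0],
  [[0,0,0],0],
  [[0,0,0],0],
  [[0,0,0],0],
  [[0,0,0],0],
])

```text
t: 16.75
tool_pos: [0.536, 0.0623, 0.1247]
orientation: [1.696, 2.644, 0.0]
force: [-1.0, 0.1, -1.4]
opening: 0.039
```

send_rows([
  [[0,0,0],0],
  [[0,0,0],0],
  [[0,0,0],0],
  [[0,0,0],0],
  [[0,0,0],0],
  [[0,0,0],0],
  [[0,0,0],0],
  [[0,0,0],0],
  [[0,0,0],0],
  [[0,0,0],0],
  [[0,0,0],0],
  [[0,0,0],0],
])

```text
t: 18.25
tool_pos: [0.536, 0.0622, 0.1247]
orientation: [1.696, 2.644, -0.0]
force: [0.2, 0.2, -1.4]
opening: 0.039
```

send_rows([
  [[0,0,0],0],
  [[0,0,0],0],
  [[0,0,0],0],
  [[0,0,0],0],
  [[0,0,0],0],
  [[0,0,0],0],
])

```text
t: 19.0
tool_pos: [0.536, 0.0622, 0.1246]
orientation: [1.696, 2.644, 0.0]
force: [-0.4, 0.4, -1.0]
opening: 0.0389
```

Run:
```python
from go import *
s,im,M=shot('wrist','w10.png');im=im[:,:,::-1]
a=cv2.resize(im[0:60,205:305],None,fx=8,fy=8,interpolation=2)
s,im,M=shot('scene','s10.png')
b=cv2.resize(im[120:260,160:360,::-1],(800,560),interpolation=2)
cv2.imwrite('pics/f10.png',cv2.resize(np.vstack([a,b]),(460,598)));print(s['t'],s['opening'],s['force'])
```

```text
19.05 0.03893113019752241 [ 0.40663947  0.43131575 -1.36788295]
```

View pics/f10.png

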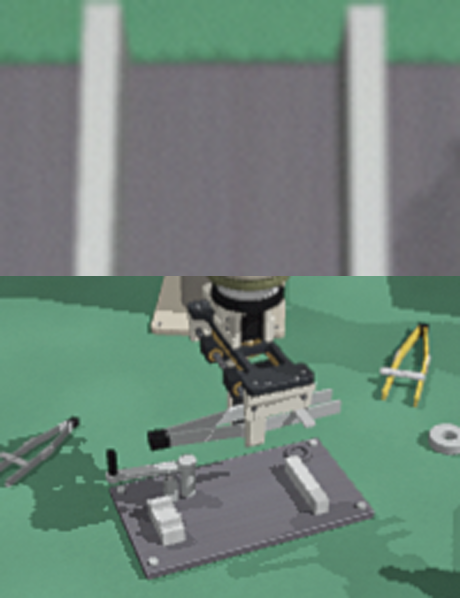

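```bash
python3 -c "
from h import *
print(ticket.close_job())"
```

```text
the job is handed in; nothing more can be done
None
```

The keeper is swung out to its stop, and the tongs are held level about 10 cm above where they lay, squeezed to a tip gap of about 20 mm. I handed the job in at about 19 s; it reports no verdict.

- **Keeper:** I swung it by its knob until it pressed on the stop with 13 N. With the gripper backed off it measured 1.705 rad, and it was still swung out in the last picture.
- **Tongs:** the centre is about 143 mm above the bench, clear of the rack, and looked level in the camera views.
- **Gap and hold:** the tip gap first measured 21.2 mm, so I closed slightly more. It then read about 19.9 mm, and 19.8 mm after a hold of nearly 4 s. When I set that gap, the pointer stood within about 0.2 mm of midway between the lines. The finger opening held between 38.9 and 39.1 mm.
- **Bystanders:** the arm came near none of them, but I compared positions only by eye for the ones in the last picture.
- **Disagreements:** the top and wrist cameras differed by about 2 mm, within the stated calibration. The fingers sat about 0.5 mm wider than commanded, so I set the gap from the pictures.

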